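Fit the chopping blade in the food processor and tug-test its lock

TASK

Fit the steel chopping blade (not the dough tool) on the spindle in the food processor's bowl: press it down until the lock snaps and it sits fully home, without ramming it. Then prove the lock with a straight upward pull that rises slowly to 15 N and is held there for half a second, never exceeding 25 N so as not to strain the lock; set the blade back down home and let go. Leave everything else where it stands.

Things in the scene. Friction and masses are not known exactly. Their poses are not given: they have to be found in the camera images.
- blade: the steel chopping blade, loose, about 160 g: a grey plastic hub 96 mm tall and 39 mm across with two thin curved steel blades half a turn apart (65 mm reach, one 14-18 mm and one 30-40 mm above the foot). Origin: centre of the hub's underside, z up. Stands on the worktop; its place is swapped at random with the dough tool's
- blade_grip (a point): the middle of the chopping blade's flat-sided finger grip, on the hub's axis, 79 mm above its foot. The grip is 36 mm long along the blade's x, 14 mm thick along its y, and reaches 17 mm above and below this point
- blade_bore (a point): in the hub's open foot, on the axis, 5 mm above the underside: the middle of the hub's neck, a square hole 18 x 18 mm and 10 mm long, sides along the blade's x and y. Above the neck is a wider round chamber, 32 mm across, up to 53 mm above the foot
- dough_tool: the dough tool, same hub and finger grip as the chopping blade but with two short thick straight plastic paddles (57 mm reach, 5-31 mm above the foot) in place of steel blades; not wanted, stays where it stands. Origin: centre of its underside
- processor: the food processor, too heavy to move: round white motor base (202 mm across, 70 mm high) with an open clear bowl on it (inside about 152 mm across, rim 151 mm above the worktop; its grey handle reaches 132 mm from the axis toward the processor's -y, its control knob to -x). Origin: centre of its underside on the worktop; z is the bowl's and spindle's axis
- spindle: the fixed metal drive spindle in the middle of the bowl: 16 mm square, sides along its x and y, 38 mm tall plus a round cone of 10 mm. Origin: its foot, on the axis, 81 mm above the worktop, level with the seat; axes parallel to the processor's. The blade's square neck fits over it at any quarter-turn (within about 7 degrees), 1 mm to spare each side, and slides easily
- spindle_tip (a point): the tip of the spindle's cone (8 mm across), 48 mm above the seat. A hub that is not lined up with the square stops on the square's top, 38 mm above the seat
- lock: the lock. Origin on the axis, 12 mm above the seat. Spring tongues on the spindle's +y and -y sides: the hub's foot meets them 17 to 21 mm above the seat and needs 6 to 15 N of push to pass; near the seat they snap out over the hub's neck. With wear the locked blade has 1 to 5 mm of play upward, different each time; then the pull rises stiffly; at some 35 N or more it is dragged off
- seat: the round collar at the foot of the spindle, 6 mm high and 41 mm across its top; the hub's underside rests on it, level with the spindle's origin, when the blade is home. Origin: centre of its underside
- lemon: a lemon near the attachments, bystander
- tin: a short food tin, 75 mm across and 58 mm high, behind the attachments, bystander. (Above the back of the worktop hangs a wall cabinet, its underside 0.43 m up, its front at x = 0.56 and its right end at y = -0.19: carry the blade in front of it)

How it is judged:
By the outcome, as a careful person would: the job done as asked, in the order asked, and still so for the second after the job is handed in, with the robot touching nothing.
It also fails if it takes over 59 s, if anything falls off the work surface, if the arm or the gripper's body presses on something with over 40 N, if the wrist force passes 120 N, or if a joint passes its speed limit or range.

ROBOT

A 6-joint arm with a two-finger parallel gripper is mounted at the origin on a cart in front of the work surface, level with it; the furniture and walls round the work are solid. World frame = base frame: x ahead of the robot, y to its left, z up, the work surface at z = 0. Lengths are in m, angles in rad, forces in N, time in s.
With the tool pointing down it reaches from about 0.35 to 0.775 m from the base axis. Payload 7.3 kg.
Tool frame: the origin (TCP) lies on the centre line of the jaws, within the pads' length; the fingertips stand 19 mm ahead of it and the grasp point (between the pads) is the TCP; z points along the fingers, y is the line along which they close (so a half turn about z gives the same grasp; the last joint's range is limited). The gripper opens to 92 mm and grips with 3 to 60 N. Pads are 19 mm wide; open, the fingers measure 130 mm over their backs; the gripper's body (75 mm by 190 mm) begins 47 mm behind the grasp point.
Start: joints at [0.973, 0.342, 1.524, -0, 1.275, -0.146], TCP at [0.229, 0.472, 0.246] pointing down, gripper open.
Joint ranges: [-2.53, 2.53], [-0.77, 2.02], [0.04, 2.7], [-1, 4.14], [0.28, 2.66], [-3.11, 3.11]. Speed limits (rad/s): [2.57, 2.57, 3.14, 3.14, 3.14, 3.14].

INTERFACE

Orientations are given as a rotation vector (axis times angle).
In Python, from workcell import env gives the robot as it stands. The module is installed in compiled form; this text tells all that it offers.
- The arm moves only by the tool play_rows, never from a script. Its argument "increments" is text: rows parted by semicolons, each of 6 numbers parted by spaces: the shift along the world's x, y, z in mm, then the turn, a rotation vector about the world's x, y, z in degrees. In form: tx ty tz rx ry rz; .... A call has 1 to 10 rows; each row is the pose to reach, as a shift and turn from the pose commanded when the call began; what a row does not reach only later rows make up. A row lasts 1/10 s, in which the tool goes at most 50 mm and 8.59 degrees, less where a joint would pass 70% of its speed; a pose out of reach is approached as far as the arm can. A call with a gripper value outside its range is refused whole. "jaw" is the opening in per cent of the stroke, from 0 (shut) to 100 (fully open), set as the call begins (left out, the last holds). The fingers move at their own pace and stop on an object; "grip_force" is the grip in N (left out, the last holds). Time passes only in rows, so rows that repeat a pose let the fingers close. It gives the time, the measured TCP pose, the force, the opening and the grip force at its end, in the units of the state.
- env.sense(): the state, without advancing time (a new reading comes with each control period).
- env.grab_frame(name): name is "scene" or "top" or "wrist"; returns (picture, depth): 420x560x3 uint8, red, green, blue; 420x560 float32, m along the optical axis (not along the pixel's ray), 0 where there is no reading.
- env.camera_info(name): a dict with "K" (3x3 intrinsics, pixels), "origin" and "attitude" of the camera in the world. Camera axes: x right, y up, looking along -z (the intrinsics and any distortion apply to the point x, -y, -z); pixel columns grow to the right and rows downward; lengths in m; the calibration is good to about 2 mm. The wrist camera is an equidistant fisheye: a pixel r from the principal point sees the ray r / f radians off the axis. A picture is of the moment at which its call begins: read the wrist's pose just before it. camera_info takes no time and is no camera call; for the wrist camera it gives the pose at the moment of the call.
- env.close_job(): hands the job in; it is judged then, once.
Trained networks look in the newest picture that a camera, given by its name, has taken for a name from the list of things; names that differ only in an ending like _2 or _b are one class to them, and where a whole thing is asked for, a point or a joint stands for the part that bears it (a point fixed in the world has none). Each returns a list of dicts, best first, with "conf" (0 to 1); they miss things now and then, are a little off and sometimes report something else, mostly with a low value. They report only what shows in the picture. A call takes as long as a camera call.
- env.spot_in(camera, name): "at" ([x, y, z] in m, in world coordinates, good to about 4 mm: the middle of the surface that is visible of it).
- env.silhouettes(camera, name): "region" (420x560 bool, what is visible of it).
The state is a dict: "t": time; "joints": joint angles; "qd": joint speeds; "joint_efforts": joint torques, N m; "position": TCP position; "tcp_rot": TCP orientation; "wrist_force": force on the tool from outside, world axes, zero at the start; "torque": the same for the moment, N m; "gripper_width": finger opening in m; "gripper_force": force on a finger pad.
Only numpy, scipy, OpenCV 4.12 (cv2) and the standard library are available. Lean on these libraries where they do the work, as an engineer would, in place of code of your own. Each camera call takes 0.05 s, during which the arm holds its last target. There are 200 camera calls.

## Working session

There is one attempt and no reset: what is moved stays moved. The work goes in short steps, Python scripts to look and compute and a tool call to move; the robot and the scene stay as the last step left them, time stands still between calls to the robot, and variables do not carry over. Pictures are saved under pics/ and viewed, at most 10 in all, crops included, and the job is handed in when it is done.

Besides the shell and the picture viewer there is one more tool, called as name(argument=value, ...), one argument or row to a line, values as JSON. play_rows: Moves the arm, as the interface text tells. Its arguments: {"type":"object","properties":{"increments":{"type":"string"},"jaw":{"type":"number"},"grip_force":{"type":"number"}},"required":["increments"]}

```bash
mkdir -p pics; cat > h.py <<'E'
import numpy as np, cv2
from scipy.spatial.transform import Rotation as R
from workcell import env
def cloud(name, depth):
    c=env.camera_info(name); K=np.array(c["K"]); A=np.array(c["attitude"])
    if A.shape!=(3,3): A=R.from_rotvec(A).as_matrix() if A.size==3 else R.from_quat(A).as_matrix()
    v,u=np.mgrid[:420,:560]
    P=np.stack([(u-K[0,2])/K[0,0]*depth,-(v-K[1,2])/K[1,1]*depth,-depth],-1)
    return P@A.T+np.array(c["origin"])
E
python3 - <<'E'
from h import *
s=env.sense(); print(s["position"],s["tcp_rot"],s["gripper_width"],s["t"])
ims=[]
for n in ("scene","top"):
    p,d=env.grab_frame(n); np.savez(n,p=p,d=d); ims.append(p)
    c=env.camera_info(n); print(n,c)
    for k in ("blade","dough_tool","processor","spindle","blade_grip","spindle_tip","lemon","tin"):
        print(n,k,[(np.round(x["at"],3),round(x["conf"],2)) for x in env.spot_in(n,k)][:3])
cv2.imwrite("pics/a.png",cv2.cvtColor(ims[0],cv2.COLOR_RGB2BGR)); cv2.imwrite("pics/b.png",cv2.cvtColor(ims[1],cv2.COLOR_RGB2BGR))
E
```

```text
[0.22897015 0.47202015 0.24505007] [-7.03544875e-01 -3.06123087e+00  2.23848685e-03] 0.09182867706026354 0.0
scene {'K': array([[512.04393653,   0.        , 283.62456932],
       [  0.        , 512.04393653, 216.11574167],
       [  0.        ,   0.        ,   1.        ]]), 'origin': array([-0.31225116, -0.8743672 ,  0.60963586]), 'attitude': array([ 1.09617574, -0.45488318, -0.68664307])}
scene blade [(array([0.461, 0.012, 0.042]), 0.82), (array([0.566, 0.205, 0.033]), 0.73)]
scene dough_tool [(array([0.451, 0.202, 0.03 ]), 0.79)]
scene processor [(array([ 0.443, -0.375,  0.09 ]), 0.95)]
scene spindle []
scene blade_grip [(array([0.457, 0.01 , 0.042]), 0.6)]
scene spindle_tip []
scene lemon [(array([0.563, 0.207, 0.037]), 0.66)]
scene tin [(array([ 0.583, -0.078,  0.039]), 0.67)]
top {'K': array([[521.29704661,   0.        , 288.11430194],
       [  0.        , 521.29704661, 205.95885433],
       [  0.        ,   0.        ,   1.        ]]), 'origin': array([ 0.3116427 , -0.03090741,  1.39680698]), 'attitude': array([ 0.12259848, -0.13225529, -1.58368171])}
top blade [(array([0.468, 0.021, 0.036]), 0.91)]
top dough_tool [(array([0.458, 0.207, 0.043]), 0.6)]
top processor [(array([ 0.492, -0.348,  0.074]), 0.67)]
top spindle [(array([0.574, 0.219, 0.041]), 0.7), (array([0.471, 0.022, 0.04 ]), 0.45)]
top blade_grip [(array([0.466, 0.019, 0.034]), 0.62)]
top spindle_tip [(array([ 0.49 , -0.341,  0.121]), 0.49)]
top lemon [(array([0.575, 0.219, 0.043]), 0.67)]
top tin [(array([ 0.6  , -0.065,  0.052]), 0.7)]
```

View pics/a.png

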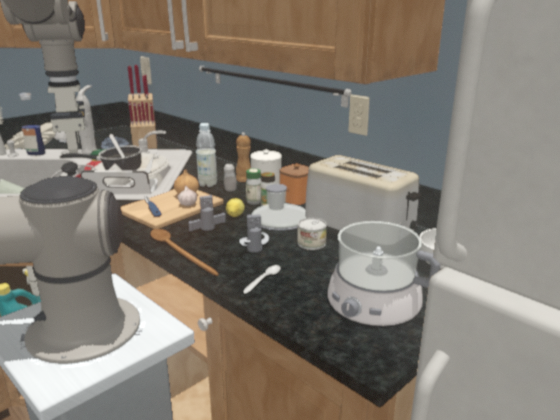

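View pics/b.png

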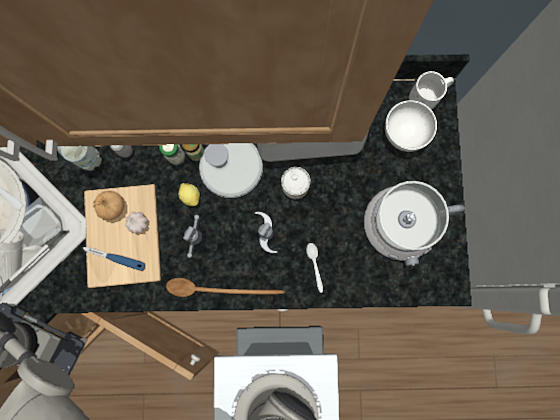

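The scene shows the robot, the two attachments at (255,232) and (207,212), and the processor at (375,270). In the top view the curved-bladed chopper is at (265,232), the dough tool at (193,235) and the bowl at (410,220). Next I'll measure from depth.

```bash
python3 - <<'E'
from h import *
for n in ("top","scene"):
    z=np.load(n+".npz"); P=cloud(n,z["d"]); Z=P[...,2]; ok=z["d"]>0
    def near(c,r): return ok&(np.hypot(P[...,0]-c[0],P[...,1]-c[1])<r)
    m=near((.465,.015),.04)&(Z>.055)&(Z<.12); q=P[m]
    print(n,"blade top",m.sum(),q.mean(0),q[:,2].max()); 
    t=q[q[:,2]>.085]; print(len(t), t.mean(0), t.min(0),t.max(0))
    if len(t)>3:
        w,V=np.linalg.eigh(np.cov(t[:,:2].T)); print("eig",np.sqrt(w),V[:,1],np.degrees(np.arctan2(V[1,1],V[0,1])))
    m=near((.49,-.345),.03)&(Z>.09)&(Z<.145); q=P[m]; print("spin",m.sum(),q.mean(0) if len(q) else 0,q[:,2].max() if len(q) else 0)
    t=q[q[:,2]>.115]; print(len(t), t.mean(0) if len(t) else 0)
    m=near((.49,-.345),.1)&(Z>.145)&(Z<.16); q=P[m]
    # circle fit
    if len(q)>10:
        A=np.c_[2*q[:,:2],np.ones(len(q))]; s=np.linalg.lstsq(A,(q[:,:2]**2).sum(1),rcond=None)[0]; print("rim",len(q),s[:2],np.sqrt(s[2]+s[0]**2+s[1]**2))
z=np.load("top.npz"); b=cv2.cvtColor(z["p"],cv2.COLOR_RGB2BGR)
c=np.hstack([cv2.resize(b[200:270,230:300],(400,400),interpolation=cv2.INTER_CUBIC),cv2.resize(b[170:270,360:460],(400,400),interpolation=cv2.INTER_CUBIC)])
cv2.imwrite("pics/c.png",c)
E
```

```text
top blade top 156 [0.46699079 0.01764235 0.08020914] 0.10087228682651683
84 [0.46780016 0.01865224 0.09497268] [0.45163122 0.00569126 0.08593545] [0.4846084  0.03140285 0.10087229]
eig [0.00418461 0.0103952 ] [-0.85151163  0.52433572] 148.37646523424286
spin 69 [ 0.48800839 -0.34112223  0.11560225] 0.13495393604140915
43 [ 0.48901656 -0.34257592  0.12399534]
rim 538 [ 0.48970262 -0.345182  ] 0.08199108324717327
scene blade top 241 [0.46502523 0.01562259 0.07594962] 0.09675172370366514
72 [0.46592265 0.01753327 0.09176016] [0.45281328 0.00411045 0.08511038] [0.47984299 0.03189029 0.09675172]
eig [0.00312699 0.01005891] [-0.79500774  0.60659929] 142.6559864233775
spin 72 [ 0.48824342 -0.3449452   0.11993397] 0.1306792118898148
56 [ 0.48792211 -0.34479705  0.12197747]
rim 611 [ 0.49011293 -0.3453004 ] 0.08217816149929938
```

View pics/c.png

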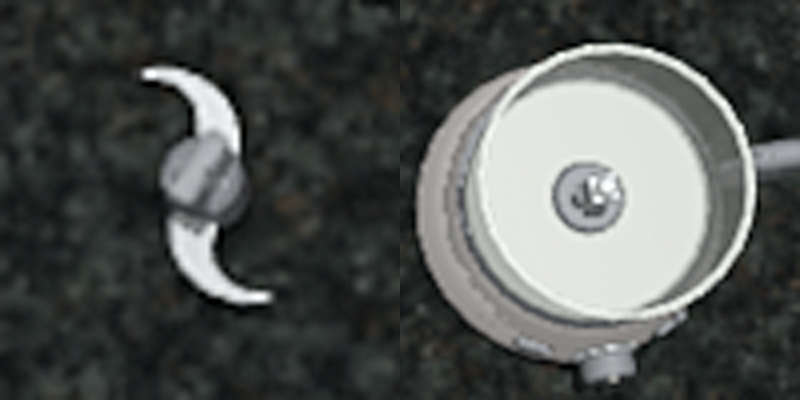

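The crop shows the blade's ridge running up and to the right at about (205,185). The bowl and spindle are clear, with the handle to the right and the knob at the bottom. Next is the processor's yaw.

```bash
python3 - <<'E'
from h import *
c=np.array([.4900,-.3452])
for n in ("top","scene"):
    z=np.load(n+".npz"); P=cloud(n,z["d"]); d=P[...,:2]-c; r=np.hypot(d[...,0],d[...,1]); a=np.degrees(np.arctan2(d[...,1],d[...,0])); Z=P[...,2]; ok=z["d"]>0
    m=ok&(r>.098)&(r<.14)&(Z>.085)&(Z<.17); q=d[m]
    print(n,"handle",m.sum(), np.percentile(a[m],[0,10,50,90,100]).round(1), np.percentile(r[m],[5,95]) , P[m].mean(0).round(3))
    for lo in (.104,.107,.11):
        m=ok&(r>lo)&(r<.14)&(Z>.015)&(Z<.07)&(abs(a)>90); print("knob",lo,m.sum(),np.percentile(a[m],[0,10,50,90,100]).round(1) if m.any() else 0, P[m].mean(0).round(3) if m.any() else 0)
s=env.sense(); print(s["position"],env.camera_info("wrist"))
E
```

```text
top handle 95 [-86.2 -85.7 -83.3 -78.7 -76.8] [0.09860092 0.12587893] [ 0.504 -0.456  0.136]
knob 0.104 68 [-179.9 -179.  -172.5  -61.   179.9] [ 0.381 -0.357  0.049]
knob 0.107 53 [-179.9 -179.  -172.8 -164.8  179.9] [ 0.379 -0.357  0.048]
knob 0.11 36 [-179.9 -178.8 -173.1 -166.3  179.6] [ 0.378 -0.358  0.047]
scene handle 257 [-87.3 -85.4 -83.9 -81.7 -78.2] [0.09938561 0.12711016] [ 0.502 -0.458  0.124]
knob 0.104 219 [-179.8 -177.4 -171.2 -165.   179.9] [ 0.379 -0.361  0.041]
knob 0.107 200 [-179.8 -177.4 -171.5 -165.6  179.9] [ 0.378 -0.361  0.04 ]
knob 0.11 181 [-179.8 -177.5 -171.8 -165.8  179.9] [ 0.378 -0.361  0.039]
[0.22920864 0.47234905 0.2457729 ] {'K': array([[325.1922621 ,   0.        , 279.8196413 ],
       [  0.        , 325.1922621 , 206.42885471],
       [  0.        ,   0.        ,   1.        ]]), 'origin': array([0.16599154, 0.503082  , 0.38277834]), 'attitude': array([-0.23653495, -0.14906498,  1.11102963])}
```

play_rows(
  increments="15 -30 0 0 0 0;35 -70 0 0 0 -1;60 -115 0 0 0 -2;82 -158 0 0 0 -3;104 -200 0 0 0 -4;126 -242 0 0 0 -5;148 -284 -5 0 0 -6;170 -326 -15 0 0 -7;190 -365 -25 0 0 -8;208 -400 -33 0 0 -8",
  jaw=60,
)

```text
t: 1.9
position: [0.4378, 0.0703, 0.2125]
tcp_rot: [0.917, 3.004, 0.0]
wrist_force: [0.9, 1.0, -0.5]
gripper_width: 0.0549
gripper_force: 0.0
```

play_rows(
  increments="14 -26 -6 0 0 0;24 -44 -10 0 0 0;30 -55 -12 0 0 0;30 -55 -12 0 0 0;30 -55 -12 0 0 0",
)

```text
t: 2.4
position: [0.4669, 0.0179, 0.2008]
tcp_rot: [-0.915, -3.005, -0.001]
wrist_force: [-0.2, -0.6, -0.3]
gripper_width: 0.055
gripper_force: 0.0
```

```bash
cat >> h.py <<'E'
def wcloud(depth,ci):
    K=np.array(ci["K"]); A=R.from_rotvec(ci["attitude"]).as_matrix()
    v,u=np.mgrid[:420,:560]; x=(u-K[0,2])/K[0,0]; y=(v-K[1,2])/K[1,1]; r=np.hypot(x,y)+1e-9
    s=np.tan(np.minimum(r,1.5))/r
    P=np.stack([x*s*depth,-y*s*depth,-depth],-1)
    return P@A.T+np.array(ci["origin"])
E
python3 - <<'E'
from h import *
s=env.sense(); ci=env.camera_info("wrist"); p,d=env.grab_frame("wrist"); np.savez("w1",p=p,d=d)
print(s["position"],s["tcp_rot"],s["gripper_width"],s["wrist_force"],s["t"])
print([(x["at"],x["conf"]) for x in env.spot_in("wrist","blade_grip")], [(x["at"],x["conf"]) for x in env.spot_in("wrist","blade")])
P=wcloud(d,ci); Z=P[...,2]
m=(d>0)&(np.hypot(P[...,0]-.467,P[...,1]-.017)<.035)&(Z>.088)&(Z<.105); q=P[m]
print(len(q),q.mean(0),q.min(0),q.max(0))
w,V=np.linalg.eigh(np.cov(q[:,:2].T)); print(np.sqrt(w),np.degrees(np.arctan2(V[1,1],V[0,1])))
r=cv2.minAreaRect(q[:,:2].astype(np.float32)*1000); print(r)
cv2.imwrite("pics/d.png",cv2.cvtColor(p,cv2.COLOR_RGB2BGR))
E
```

```text
[0.46685945 0.01790604 0.2008085 ] [-9.15494519e-01 -3.00480491e+00 -5.92938134e-04] 0.05500046945834184 [-0.20012439 -0.59668868 -0.29512693] 2.4
[([0.4575, 0.0268, 0.0565], 0.74)] [([0.4584, 0.026, 0.0626], 0.74)]
740 [0.46859547 0.02170466 0.0933412 ] [0.45269102 0.00725325 0.08825085] [0.48614047 0.03465418 0.09586891]
[0.00386714 0.01000001] 147.28913230080911
((469.2818603515625, 21.055896759033203), (13.443346977233887, 34.91303253173828), 56.65098571777344)
```

View pics/d.png

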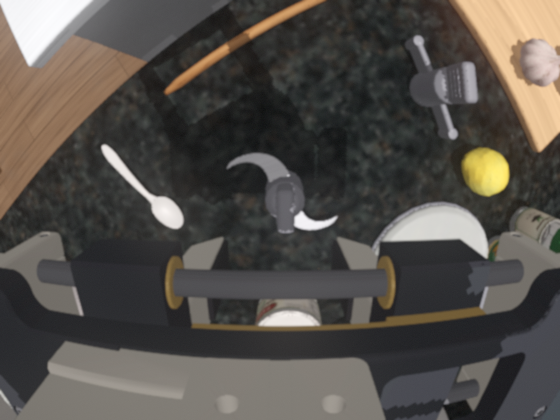

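The wrist view shows the chopper grip at (285,205), midway between the fingers and aligned with them. The measured grip is 13.4 × 34.9 mm, as it should be. I'll go down and grasp.

play_rows(
  increments="1 1.5 -25 0 0 0.5;2 2.5 -55 0 0 0.5;2 2.5 -80 0 0 0.5;2 2.5 -98 0 0 0.5;2 2.5 -109 0 0 0.5;2 2.5 -114.5 0 0 0.5;2 2.5 -115 0 0 0.5;2 2.5 -115 0 0 0.5",
)

```text
t: 3.35
position: [0.4697, 0.0199, 0.0864]
tcp_rot: [0.902, 3.008, 0.001]
wrist_force: [0.3, -0.5, 0.4]
gripper_width: 0.0552
gripper_force: 0.0
```

play_rows(
  increments="0 0 0 0 0 0;0 0 0 0 0 0;0 0 0 0 0 0;0 0 0 0 0 0;0 0 0 0 0 0;0 0 0 0 0 0;0 0 0 0 0 0;0 0 0 0 0 0",
  jaw=0,
  grip_force=45,
)

```text
t: 4.15
position: [0.4691, 0.0199, 0.0856]
tcp_rot: [-0.902, -3.009, -0.0]
wrist_force: [0.1, -0.6, -1.1]
gripper_width: 0.0134
gripper_force: 45.0
```

play_rows(
  increments="0 0 10 0 0 0;0 0 35 0 0 0;0 0 70 0 0 0;-2 -2 110 0 0 0;-5 -10 145 0 0 0;-10 -28 175 0 0 0;-15 -55 193 0 0 0;-20 -90 200 0 0 -3;-20 -130 200 0 0 -8;-20 -170 200 0 0 -15",
)

```text
t: 5.15
position: [0.4487, -0.1513, 0.287]
tcp_rot: [1.292, 2.862, 0.0]
wrist_force: [0.8, -0.4, -2.9]
gripper_width: 0.0132
gripper_force: 45.0
```

play_rows(
  increments="2 -40 0 0 0 -7;5 -80 0 0 0 -14;10 -115 0 0 0 -20;18 -145 0 0 0 -25;25 -168 0 0 0 -29;32 -183 0 0 0 -32;38 -191 0 0 0 -34;41 -195 0 0 0 -34.5;41 -195 0 0 0 -34.5;41 -195 0 0 0 -34.5",
)

```text
t: 6.15
position: [0.49, -0.3446, 0.2859]
tcp_rot: [-2.078, -2.356, -0.0]
wrist_force: [0.4, -0.1, -1.6]
gripper_width: 0.0135
gripper_force: 45.0
```

```bash
python3 - <<'E'
from h import *
s=env.sense(); ci=env.camera_info("wrist"); p,d=env.grab_frame("wrist"); np.savez("w2",p=p,d=d)
a=s["tcp_rot"]; print(s["position"],a,"tool y",2*np.degrees(np.arctan2(a[1],a[0]))-90,s["gripper_width"],s["wrist_force"],s["t"])
P=wcloud(d,ci); Z=P[...,2]; c=np.array([.49,-.345])
D=np.hypot(P[...,0]-c[0],P[...,1]-c[1])
q=P[(d>0)&(D<.1)&(D>.06)&(Z>.145)&(Z<.156)]
if len(q)>10:
    A=np.c_[2*q[:,:2],np.ones(len(q))]; f=np.linalg.lstsq(A,(q[:,:2]**2).sum(1),rcond=None)[0]; print("rim",len(q),f[:2],np.sqrt(f[2]+f[0]**2+f[1]**2),q.min(0),q.max(0))
for k in ("spindle","spindle_tip","blade_grip"): print(k,[(x["at"],x["conf"]) for x in env.spot_in("wrist",k)])
ps,ds=env.grab_frame("scene"); np.savez("s2",p=ps,d=ds)
cv2.imwrite("pics/e.png",cv2.cvtColor(p,cv2.COLOR_RGB2BGR))
cv2.imwrite("pics/f.png",cv2.cvtColor(cv2.resize(ps[140:320,300:500],None,fx=3,fy=3,interpolation=cv2.INTER_CUBIC),cv2.COLOR_RGB2BGR))
E
```

```text
[ 0.4899983  -0.34458184  0.28591602] [-2.07782093e+00 -2.35582392e+00 -1.89988749e-04] tool y -352.8241560185151 0.01350490560305549 [ 0.42809829 -0.07998686 -1.64736645] 6.15
rim 2364 [ 0.49099494 -0.34161158] 0.08107571466994397 [ 0.40718047 -0.38956897  0.14500494] [ 0.57570075 -0.25813671  0.15112129]
spindle [([0.4873, -0.3419, 0.1145], 0.65), ([0.4873, -0.3321, 0.0991], 0.45)]
spindle_tip [([0.4915, -0.3358, 0.1206], 0.47)]
blade_grip [([0.4845, -0.3236, 0.2468], 0.87)]
```

View pics/e.png

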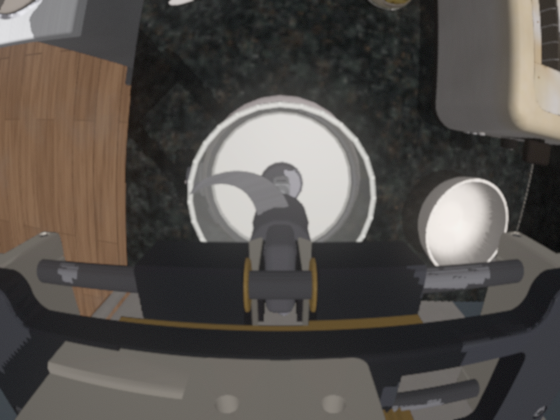

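View pics/f.png

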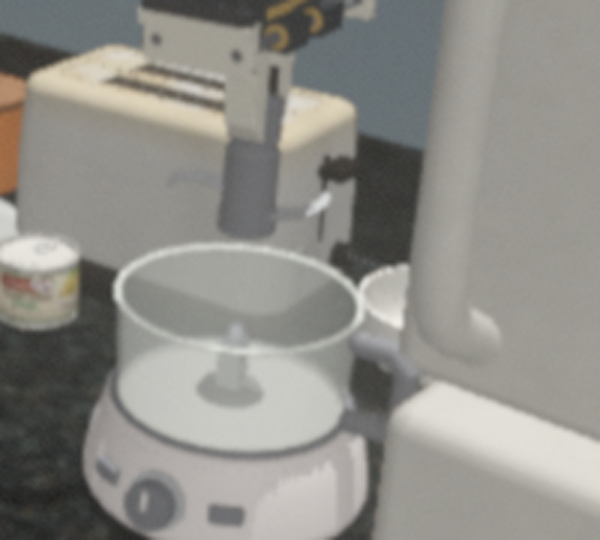

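The wrist view shows the bowl and the spindle collar at (283,182), with the held hub at (280,225). The scene view shows the blade hanging over the bowl, just above the spindle. To cancel calibration error, I'll compare the hub axis with the bowl axis within each camera.

```bash
python3 - <<'E'
from h import *
from scipy.optimize import least_squares
def circ(q,r=None,c0=(.49,-.345),r0=.08):
    if r: f=least_squares(lambda p:np.hypot(q[:,0]-p[0],q[:,1]-p[1])-r,c0,loss="soft_l1",f_scale=.001)
    else: f=least_squares(lambda p:np.hypot(q[:,0]-p[0],q[:,1]-p[1])-p[2],(*c0,r0),loss="soft_l1",f_scale=.001)
    return f.x.round(4),len(q),np.sqrt(np.mean(f.fun**2)).round(4)
ci=env.camera_info("wrist")
for n,P,d in [("wrist",wcloud(np.load("w2.npz")["d"],ci),np.load("w2.npz")["d"]),("scene",cloud("scene",np.load("s2.npz")["d"]),np.load("s2.npz")["d"])]:
    Z=P[...,2]; D=np.hypot(P[...,0]-.49,P[...,1]+.345)
    h=P[(d>0)&(D<.026)&(Z>.203)&(Z<.255)]; print(n,"hub",circ(h,.0195), circ(h,None,r0=.02))
    for lo,hi in ((.2,.22),(.22,.24),(.24,.26)):
        hh=h[(h[:,2]>lo)&(h[:,2]<hi)]
        if len(hh)>8: print("  slice",lo,circ(hh,.0195))
    print("hub z",h[:,2].min() if len(h) else 0, P[(d>0)&(D<.02)&(Z>.185)][:,2].min())
    r=P[(d>0)&(D<.095)&(D>.06)&(Z>.1475)&(Z<.156)]; print("rim",circ(r,None), circ(r,.080))
    k=P[(d>0)&(D<.03)&(Z>.085)&(Z<.135)]; print("spin",len(k),k.mean(0))
    for lo,hi in ((.1,.119),(.119,.131)):
        hh=k[(k[:,2]>lo)&(k[:,2]<hi)]
        if len(hh): print("  ",lo,len(hh),hh.mean(0).round(4),hh.min(0).round(4),hh.max(0).round(4))
E
```

```text
wrist hub (array([ 0.4898, -0.3459]), 1336, np.float64(0.0022)) (array([ 0.4897, -0.344 ,  0.0179]), 1336, np.float64(0.0022))
  slice 0.2 (array([ 0.4904, -0.3455]), 231, np.float64(0.0007))
  slice 0.22 (array([ 0.488 , -0.3449]), 697, np.float64(0.0025))
  slice 0.24 (array([ 0.4904, -0.3466]), 408, np.float64(0.0004))
hub z 0.2031659726452039 0.198175222314643
rim (array([ 0.4912, -0.342 ,  0.0815]), 1932, np.float64(0.0014)) (array([ 0.4911, -0.3404]), 1932, np.float64(0.0017))
spin 228 [ 0.49128732 -0.33583328  0.11127934]
   0.1 106 [ 0.4913 -0.3356  0.1126] [ 0.4824 -0.3442  0.1   ] [ 0.4993 -0.3334  0.119 ]
   0.119 64 [ 0.4926 -0.3386  0.1235] [ 0.4867 -0.3424  0.119 ] [ 0.498  -0.3353  0.1279]
scene hub (array([ 0.4921, -0.3437]), 495, np.float64(0.0019)) (array([ 0.4919, -0.3438,  0.0193]), 495, np.float64(0.0019))
  slice 0.2 (array([ 0.4918, -0.3446]), 176, np.float64(0.002))
  slice 0.22 (array([ 0.4922, -0.343 ]), 188, np.float64(0.0017))
  slice 0.24 (array([ 0.4924, -0.3433]), 131, np.float64(0.0016))
hub z 0.20309952872882714 0.20003578227740215
rim (array([ 0.4895, -0.3435,  0.0819]), 437, np.float64(0.0024)) (array([ 0.4893, -0.3439]), 437, np.float64(0.0032))
spin 70 [ 0.48803768 -0.34499068  0.12011377]
   0.1 33 [ 0.4873 -0.3455  0.1154] [ 0.4805 -0.3525  0.1088] [ 0.4987 -0.3357  0.1188]
   0.119 37 [ 0.4887 -0.3445  0.1243] [ 0.4831 -0.3505  0.1192] [ 0.496  -0.3376  0.1296]
```

play_rows(
  increments="0 0.5 -10 0 0 0;-0.5 1 -24 0 0 0;-1 1.5 -36 0 0 0;-1 2 -44 0 0 0;-1 2 -47 0 0 0;-1 2 -48 0 0 0;-1 2 -48 0 0 0;-1 2 -48 0 0 0",
)

```text
t: 7.2
position: [0.4894, -0.3433, 0.2383]
tcp_rot: [2.079, 2.354, 0.0]
wrist_force: [-0.2, -0.1, -0.9]
gripper_width: 0.0134
gripper_force: 45.0
```

```bash
python3 - <<'E'
from h import *
s=env.sense(); ci=env.camera_info("wrist"); p,d=env.grab_frame("wrist"); np.savez("w3",p=p,d=d)
ps,ds=env.grab_frame("scene"); np.savez("s3",p=ps,d=ds)
print(s["position"],s["t"])
# predicted pixel of hub axis points & spindle points in scene
c=env.camera_info("scene"); K=np.array(c["K"]); A=R.from_rotvec(c["attitude"]).as_matrix(); print("right",A[:,0],"fwd",-A[:,2])
def pr(X):
    q=(np.array(X)-c["origin"])@A; return (K[0,0]*q[0]/-q[2]+K[0,2], -K[1,1]*q[1]/-q[2]+K[1,2])
x,y,z=s["position"]
print("hub foot",pr([x,y,z-.0856]),"tip for TCPxy",pr([x,y,.129]),"tip for rim c",pr([.49,-.345,.129]))
a=ps[165:285,320:440]
cv2.imwrite("pics/g.png",cv2.cvtColor(cv2.resize(a,None,fx=5,fy=5,interpolation=cv2.INTER_CUBIC),cv2.COLOR_RGB2BGR))
cv2.imwrite("pics/h.png",cv2.cvtColor(cv2.resize(p[60:260,180:380],None,fx=3,fy=3,interpolation=cv2.INTER_CUBIC),cv2.COLOR_RGB2BGR))
E
```

```text
[ 0.48939456 -0.34334619  0.2382921 ] 7.2
right [ 0.71072171 -0.70346066  0.00421264] fwd [ 0.64612078  0.65039826 -0.39938708]
hub foot (np.float64(378.739812093198), np.float64(237.5152728895152)) tip for TCPxy (np.float64(377.83853215007065), np.float64(247.8623764906759)) tip for rim c (np.float64(378.67345872400386), np.float64(248.0313084896301))
```

View pics/g.png

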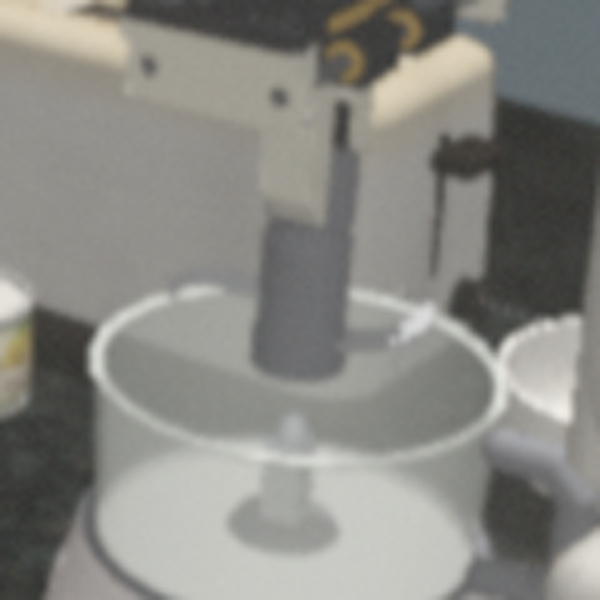

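View pics/h.png

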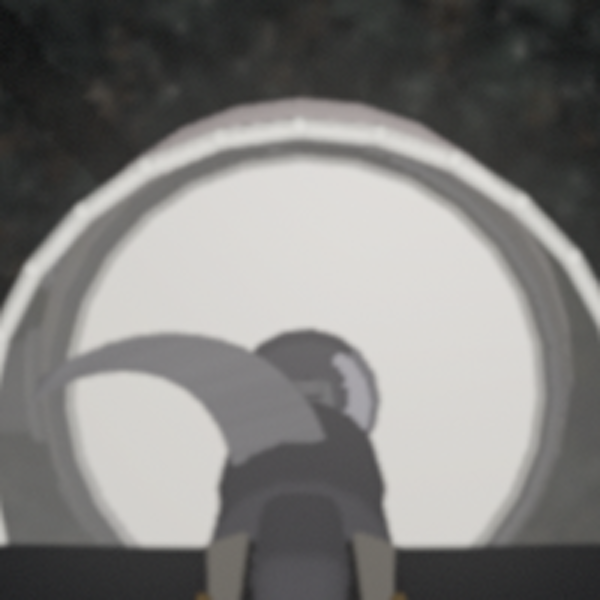

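Scene: the hub foot centre is at crop (297,365), and the spindle axis line extended to that row is at about 299, so it is lined up sideways within 1 mm. Wrist: the collar is at (313,390) and the hub at (302,490). I'll fit both in the wrist depth for the other direction.

```bash
python3 - <<'E'
from h import *
from scipy.optimize import least_squares
def circ(q,r=None,c0=(.49,-.344),r0=.08):
    g=(lambda p:np.hypot(q[:,0]-p[0],q[:,1]-p[1])-(r or p[-1]))
    f=least_squares(g,c0 if r else (*c0,r0),loss="soft_l1",f_scale=.001)
    return f.x.round(4),len(q),np.sqrt(np.mean(f.fun**2)).round(4)
ci=env.camera_info("wrist"); d=np.load("w3.npz")["d"]; P=wcloud(d,ci); Z=P[...,2]; D=np.hypot(P[...,0]-.49,P[...,1]+.344)
for lo,hi in ((.153,.16),(.16,.168),(.195,.203),(.203,.212)):
    print("hub",lo,circ(P[(d>0)&(D<.024)&(Z>lo)&(Z<hi)],.0195))
for lo in (.1475,.149,.150): print("rim",circ(P[(d>0)&(D<.095)&(D>.06)&(Z>lo)&(Z<.156)]))
f=P[(d>0)&(D<.07)&(abs(Z-.075)<.02)]; print("floor z",np.median(f[:,2]))
k=P[(d>0)&(D<.035)&(Z>.0785)&(Z<.084)]; print("collar",len(k),k.min(0),k.max(0),k.mean(0))
# collar outer edge: occupied vs floor
m=((d>0)&(D<.03)&(Z>.079)&(Z<.085)).astype(np.uint8)
cs,_=cv2.findContours(m,cv2.RETR_EXTERNAL,cv2.CHAIN_APPROX_NONE); cc=max(cs,key=len)[:,0]; e=P[cc[:,1],cc[:,0]]; e=e[e[:,1]>-.342]; print("collar edge",circ(e,.0205),circ(e,.020))
for lo,hi in ((.09,.1),(.1,.118),(.119,.13)):
    k=P[(d>0)&(D<.016)&(Z>lo)&(Z<hi)]
    if len(k): print("spin",lo,len(k),k.mean(0).round(4),k.min(0).round(4),k.max(0).round(4))
E
```

```text
hub 0.153 (array([ 0.4896, -0.3434]), 50, np.float64(0.0002))
hub 0.16 (array([ 0.4896, -0.344 ]), 148, np.float64(0.0006))
hub 0.195 (array([ 0.4896, -0.3451]), 217, np.float64(0.0004))
hub 0.203 (array([ 0.4897, -0.3461]), 547, np.float64(0.0011))
rim (array([ 0.491 , -0.342 ,  0.0816]), 2521, np.float64(0.0016))
rim (array([ 0.4909, -0.3419,  0.0819]), 933, np.float64(0.001))
rim (array([ 0.4908, -0.3419,  0.0818]), 120, np.float64(0.0008))
floor z 0.07301708096536924
collar 352 [ 0.47579549 -0.34653843  0.07850141] [ 0.51111839 -0.32127225  0.08109646] [ 0.49615747 -0.3314146   0.0792903 ]
collar edge (array([ 0.4867, -0.3446]), 126, np.float64(0.0031)) (array([ 0.487 , -0.3442]), 126, np.float64(0.0031))
spin 0.09 48 [ 0.4914 -0.3325  0.0961] [ 0.4857 -0.3341  0.0904] [ 0.4976 -0.3306  0.0998]
spin 0.1 23 [ 0.494  -0.3336  0.1048] [ 0.4895 -0.3343  0.1002] [ 0.4973 -0.3333  0.1127]
```

play_rows(
  increments="0.5 0.3 -5 0 0 0;1 0.5 -12 0 0 0;1 0.5 -18 0 0 0;1 0.5 -22 0 0 0;1 0.5 -25 0 0 0;1 0.5 -27 0 0 0;1 0.5 -28 0 0 0",
)

```text
t: 8.0
position: [0.4902, -0.3426, 0.2096]
tcp_rot: [-2.079, -2.355, -0.0]
wrist_force: [0.8, -0.1, -1.1]
gripper_width: 0.0137
gripper_force: 45.0
```

play_rows(
  increments="0 0 -1 0 0 0;0 0 -2 0 0 0;0 0 -3 0 0 0;0 0 -4 0 0 0;0 0 -4 0 0 0",
)

```text
t: 8.5
position: [0.4902, -0.3426, 0.2056]
tcp_rot: [-2.079, -2.355, -0.0]
wrist_force: [1.1, -0.4, -1.4]
gripper_width: 0.0138
gripper_force: 45.0
```

play_rows(
  increments="0 0 -0.5 0 0 0;0 0 -1 0 0 0;0 0 -1.5 0 0 0;0 0 -2 0 0 0",
)

```text
t: 8.9
position: [0.4902, -0.3426, 0.2037]
tcp_rot: [2.079, 2.355, 0.0]
wrist_force: [0.7, -0.3, -1.5]
gripper_width: 0.0136
gripper_force: 45.0
```

play_rows(
  increments="0 0 -0.5 0 0 0;0 0 -1 0 0 0;0 0 -1 0 0 0",
)

```text
t: 9.2
position: [0.4902, -0.3427, 0.2027]
tcp_rot: [-2.079, -2.355, -0.0]
wrist_force: [-0.1, -0.7, -2.2]
gripper_width: 0.0138
gripper_force: 45.0
```

play_rows(
  increments="0 0 -0.5 0 0 0;0 0 -1 0 0 0;0 0 -1.5 0 0 0;0 0 -2 0 0 0",
)

```text
t: 9.6
position: [0.4902, -0.3426, 0.2007]
tcp_rot: [-2.079, -2.355, -0.0]
wrist_force: [0.1, 0.5, -1.8]
gripper_width: 0.014
gripper_force: 45.0
```

play_rows(
  increments="0 0 -1 0 0 0;0 0 -2 0 0 0;0 0 -3 0 0 0;0 0 -3 0 0 0",
)

```text
t: 10.0
position: [0.4901, -0.3426, 0.1975]
tcp_rot: [-2.079, -2.355, -0.0]
wrist_force: [-0.3, 0.7, -1.2]
gripper_width: 0.0139
gripper_force: 45.0
```

The foot is 7 mm below the square's top with no force, so the neck is on the spindle. I'll go down to the tongues.

play_rows(
  increments="0 0 -2 0 0 0;0 0 -4 0 0 0;0 0 -6 0 0 0;0 0 -7.5 0 0 0;0 0 -8 0 0 0;0 0 -8 0 0 0",
)

```text
t: 10.6
position: [0.4902, -0.3426, 0.1896]
tcp_rot: [-2.079, -2.355, -0.0]
wrist_force: [-0.1, -1.1, -1.3]
gripper_width: 0.0135
gripper_force: 45.0
```

play_rows(
  increments="0 0 -0.5 0 0 0;0 0 -1 0 0 0;0 0 -1.5 0 0 0;0 0 -2 0 0 0",
)

```text
t: 11.0
position: [0.4902, -0.3427, 0.1877]
tcp_rot: [2.079, 2.355, 0.0]
wrist_force: [-0.4, -0.3, -1.3]
gripper_width: 0.0137
gripper_force: 45.0
```

play_rows(
  increments="0 0 -0.5 0 0 0;0 0 -1 0 0 0;0 0 -1.5 0 0 0;0 0 -2 0 0 0",
)

```text
t: 11.4
position: [0.4902, -0.3427, 0.1857]
tcp_rot: [2.079, 2.355, 0.0]
wrist_force: [-0.1, -0.6, -1.8]
gripper_width: 0.0136
gripper_force: 45.0
```

play_rows(
  increments="0 0 -0.5 0 0 0;0 0 -1 0 0 0;0 0 -1.5 0 0 0;0 0 -2 0 0 0",
)

```text
t: 11.8
position: [0.4904, -0.3427, 0.1844]
tcp_rot: [2.079, 2.354, 0.0]
wrist_force: [-0.6, 0.8, 6.5]
gripper_width: 0.0139
gripper_force: 45.0
```

play_rows(
  increments="0 0 -0.5 0 0 0;0 0 -1 0 0 0;0 0 -1.5 0 0 0;0 0 -2 0 0 0",
)

```text
t: 12.2
position: [0.4906, -0.3431, 0.1829]
tcp_rot: [2.078, 2.353, 0.0]
wrist_force: [-1.5, 1.4, 6.6]
gripper_width: 0.0139
gripper_force: 45.0
```

play_rows(
  increments="0 0 -0.5 0 0 0;0 0 -1 0 0 0;0 0 -1.5 0 0 0;0 0 -2 0 0 0",
)

```text
t: 12.6
position: [0.4909, -0.3431, 0.1812]
tcp_rot: [2.077, 2.353, 0.0]
wrist_force: [-0.3, 1.3, 8.6]
gripper_width: 0.0139
gripper_force: 45.0
```

play_rows(
  increments="0 0 -0.5 0 0 0;0 0 -1 0 0 0;0 0 -1.5 0 0 0;0 0 -2 0 0 0",
)

```text
t: 13.0
position: [0.4905, -0.3428, 0.1779]
tcp_rot: [2.079, 2.354, 0.0]
wrist_force: [0.6, 1.0, 0.8]
gripper_width: 0.0139
gripper_force: 45.0
```

play_rows(
  increments="0 0 -0.5 0 0 0;0 0 -1 0 0 0;0 0 -1.5 0 0 0;0 0 -2 0 0 0",
)

```text
t: 13.4
position: [0.4901, -0.3427, 0.1756]
tcp_rot: [-2.079, -2.355, 0.0]
wrist_force: [0.4, 1.4, 1.1]
gripper_width: 0.0139
gripper_force: 45.0
```

Past the tongues. I'll keep on gently to the seat.

play_rows(
  increments="0 0 -0.5 0 0 0;0 0 -1 0 0 0;0 0 -1.5 0 0 0;0 0 -2 0 0 0;0 0 -2.5 0 0 0;0 0 -3 0 0 0",
)

```text
t: 14.0
position: [0.4902, -0.3427, 0.1727]
tcp_rot: [-2.079, -2.355, -0.0]
wrist_force: [-0.7, 0.2, 2.1]
gripper_width: 0.0135
gripper_force: 45.0
```

play_rows(
  increments="0 0 -0.5 0 0 0;0 0 -1 0 0 0;0 0 -1.5 0 0 0;0 0 -2 0 0 0",
)

```text
t: 14.4
position: [0.49, -0.3424, 0.17]
tcp_rot: [-2.079, -2.354, -0.0]
wrist_force: [0.4, -1.3, -8.7]
gripper_width: 0.0137
gripper_force: 45.0
```

play_rows(
  increments="0 0 -0.5 0 0 0;0 0 -1 0 0 0;0 0 -1.5 0 0 0;0 0 -2 0 0 0",
)

```text
t: 14.8
position: [0.4902, -0.3427, 0.1688]
tcp_rot: [2.079, 2.355, 0.0]
wrist_force: [0.8, 0.6, -1.4]
gripper_width: 0.0143
gripper_force: 45.0
```

play_rows(
  increments="0 0 -0.5 0 0 0;0 0 -1 0 0 0;0 0 -1.5 0 0 0",
)

```text
t: 15.1
position: [0.4902, -0.3426, 0.1673]
tcp_rot: [2.079, 2.355, 0.0]
wrist_force: [-0.0, -0.1, -2.3]
gripper_width: 0.0137
gripper_force: 45.0
```

play_rows(
  increments="0 0 -0.5 0 0 0;0 0 -1 0 0 0;0 0 -1 0 0 0",
)

```text
t: 15.4
position: [0.4902, -0.3427, 0.1666]
tcp_rot: [2.079, 2.355, 0.0]
wrist_force: [-0.2, 0.9, 2.0]
gripper_width: 0.0134
gripper_force: 45.0
```

play_rows(
  increments="0 0 -0.4 0 0 0;0 0 -0.8 0 0 0;0 0 -0.8 0 0 0",
)

```text
t: 15.7
position: [0.4903, -0.3427, 0.1666]
tcp_rot: [2.079, 2.354, 0.0]
wrist_force: [-2.4, 1.8, 7.8]
gripper_width: 0.0135
gripper_force: 45.0
```

It is seated firmly, with about 9 N of push. Next is the slow pull.

play_rows(
  increments="0 0 0.4 0 0 0;0 0 0.8 0 0 0;0 0 1.2 0 0 0;0 0 1.6 0 0 0;0 0 2 0 0 0",
)

```text
t: 16.2
position: [0.4901, -0.3426, 0.1669]
tcp_rot: [-2.079, -2.354, -0.0]
wrist_force: [0.6, -1.0, -2.3]
gripper_width: 0.0139
gripper_force: 45.0
```

play_rows(
  increments="0 0 0.2 0 0 0;0 0 0.4 0 0 0;0 0 0.6 0 0 0;0 0 0.8 0 0 0",
)

```text
t: 16.6
position: [0.4902, -0.3427, 0.1682]
tcp_rot: [-2.079, -2.355, -0.0]
wrist_force: [0.3, 0.5, -1.4]
gripper_width: 0.0136
gripper_force: 45.0
```

play_rows(
  increments="0 0 0.2 0 0 0;0 0 0.4 0 0 0;0 0 0.6 0 0 0;0 0 0.8 0 0 0",
)

```text
t: 17.0
position: [0.4902, -0.3426, 0.1691]
tcp_rot: [2.079, 2.355, 0.0]
wrist_force: [0.0, 0.3, -1.6]
gripper_width: 0.0136
gripper_force: 45.0
```

play_rows(
  increments="0 0 0.2 0 0 0;0 0 0.4 0 0 0;0 0 0.6 0 0 0;0 0 0.6 0 0 0",
)

```text
t: 17.4
position: [0.4902, -0.3426, 0.1695]
tcp_rot: [-2.079, -2.355, -0.0]
wrist_force: [0.0, 0.1, -3.1]
gripper_width: 0.0138
gripper_force: 45.0
```

play_rows(
  increments="0 0 0.1 0 0 0;0 0 0.2 0 0 0;0 0 0.3 0 0 0;0 0 0.4 0 0 0;0 0 0.4 0 0 0",
)

```text
t: 17.9
position: [0.4901, -0.3425, 0.1697]
tcp_rot: [-2.079, -2.355, -0.0]
wrist_force: [0.6, -0.4, -8.4]
gripper_width: 0.014
gripper_force: 45.0
```

play_rows(
  increments="0 0 0.1 0 0 0;0 0 0.2 0 0 0;0 0 0.3 0 0 0;0 0 0.4 0 0 0;0 0 0.4 0 0 0",
)

```text
t: 18.4
position: [0.49, -0.3425, 0.1699]
tcp_rot: [-2.079, -2.354, -0.0]
wrist_force: [1.2, -0.5, -12.1]
gripper_width: 0.0138
gripper_force: 45.0
```

play_rows(
  increments="0 0 0.1 0 0 0;0 0 0.2 0 0 0;0 0 0.3 0 0 0;0 0 0.4 0 0 0;0 0 0.4 0 0 0",
)

```text
t: 18.9
position: [0.49, -0.3424, 0.1701]
tcp_rot: [-2.079, -2.354, -0.0]
wrist_force: [3.0, -1.2, -20.5]
gripper_width: 0.0137
gripper_force: 44.9
```

play_rows(
  increments="0 0 -0.1 0 0 0;0 0 -0.1 0 0 0;0 0 -0.1 0 0 0",
)

```text
t: 19.2
position: [0.49, -0.3424, 0.1702]
tcp_rot: [-2.079, -2.354, -0.0]
wrist_force: [2.7, -0.5, -22.2]
gripper_width: 0.0136
gripper_force: 44.9
```

```bash
python3 -c "
from workcell import env
for i in range(4):
    s=env.sense(); print(s['t'],s['wrist_force'],s['position'][2]); env.grab_frame('scene')"
```

```text
19.2 [  2.74295193  -0.48048483 -22.24978406] 0.17015429880278524
19.25 [  3.24534613  -1.4257666  -23.51737942] 0.17019108774653927
19.3 [  2.89349469  -0.69222896 -24.66693297] 0.17018438267116115
19.35 [  2.73465343  -0.32022019 -24.38470195] 0.1701497393536507
```

play_rows(
  increments="0 0 -0.6 0 0 0;0 0 -0.6 0 0 0",
)

```text
t: 19.6
position: [0.49, -0.3425, 0.1701]
tcp_rot: [-2.079, -2.355, -0.0]
wrist_force: [1.7, -0.1, -21.0]
gripper_width: 0.0138
gripper_force: 44.9
```

play_rows(
  increments="0 0 -0.2 0 0 0;0 0 -0.2 0 0 0;0 0 -0.2 0 0 0",
)

```text
t: 19.9
position: [0.4901, -0.3425, 0.1701]
tcp_rot: [-2.079, -2.355, -0.0]
wrist_force: [1.6, 1.4, -19.1]
gripper_width: 0.0137
gripper_force: 44.9
```

play_rows(
  increments="0 0 -0.1 0 0 0;0 0 -0.1 0 0 0;0 0 -0.1 0 0 0;0 0 -0.1 0 0 0",
)

```text
t: 20.3
position: [0.4901, -0.3426, 0.17]
tcp_rot: [-2.079, -2.355, -0.0]
wrist_force: [0.0, 0.4, -17.4]
gripper_width: 0.0135
gripper_force: 45.0
```

play_rows(
  increments="0 0 0 0 0 0;0 0 0 0 0 0;0 0 0 0 0 0",
)

```text
t: 20.6
position: [0.4902, -0.3426, 0.17]
tcp_rot: [2.079, 2.355, 0.0]
wrist_force: [0.6, 2.2, -16.8]
gripper_width: 0.0138
gripper_force: 45.0
```

The lock held. Back down home.

play_rows(
  increments="0 0 -0.4 0 0 0;0 0 -0.8 0 0 0;0 0 -1.2 0 0 0;0 0 -1.6 0 0 0;0 0 -2 0 0 0;0 0 -2.4 0 0 0;0 0 -2.7 0 0 0",
)

```text
t: 21.3
position: [0.4909, -0.3433, 0.1683]
tcp_rot: [2.077, 2.353, 0.0]
wrist_force: [0.2, 1.4, -1.9]
gripper_width: 0.0139
gripper_force: 45.0
```

play_rows(
  increments="0 0 -0.3 0 0 0;0 0 -0.6 0 0 0;0 0 -0.9 0 0 0;0 0 -1.0 0 0 0",
)

```text
t: 21.7
position: [0.4905, -0.3432, 0.1666]
tcp_rot: [2.078, 2.354, -0.0]
wrist_force: [0.1, 0.6, 1.5]
gripper_width: 0.0138
gripper_force: 45.0
```

play_rows(
  increments="0 0 -0.3 0 0 0;0 0 -0.6 0 0 0;0 0 -0.6 0 0 0",
)

```text
t: 22.0
position: [0.4905, -0.3432, 0.1666]
tcp_rot: [2.078, 2.353, -0.0]
wrist_force: [-0.8, -0.3, 5.4]
gripper_width: 0.0138
gripper_force: 45.0
```

play_rows(
  increments="0 0 0.5 0 0 0;0 0 0.5 0 0 0;0 0 0.5 0 0 0;0 0 0.5 0 0 0;0 0 0.5 0 0 0;0 0 0.5 0 0 0",
  jaw=50,
)

```text
t: 22.6
position: [0.4902, -0.3426, 0.1659]
tcp_rot: [-2.079, -2.355, -0.0]
wrist_force: [-1.1, 0.1, 0.1]
gripper_width: 0.0454
gripper_force: 0.0
```

play_rows(
  increments="0 0 4 0 0 0;0 0 12 0 0 0;0 0 25 0 0 0;0 0 42 0 0 0;0 0 62 0 0 0;-10 0 82 0 0 0;-35 15 100 0 0 0;-70 40 110 0 0 0;-105 65 115 0 0 0;-140 90 120 0 0 0",
)

```text
t: 23.6
position: [0.349, -0.2518, 0.2875]
tcp_rot: [2.078, 2.353, -0.0]
wrist_force: [-0.8, 0.0, 0.4]
gripper_width: 0.0458
gripper_force: 0.0
```

play_rows(
  increments="0 20 0 0 0 0;0 50 0 0 0 0;0 70 0 0 0 0;0 80 0 0 0 0;0 80 0 0 0 0;0 80 0 0 0 0",
)

```text
t: 24.2
position: [0.3505, -0.1733, 0.2865]
tcp_rot: [2.078, 2.354, -0.0]
wrist_force: [-0.3, -0.3, 0.5]
gripper_width: 0.0461
gripper_force: 0.0
```

```bash
python3 - <<'E'
from h import *
p,d=env.grab_frame("top"); P=cloud("top",d); Z=P[...,2]; D=np.hypot(P[...,0]-.49,P[...,1]+.344)
q=P[(d>0)&(D<.03)&(Z>.13)&(Z<.2)]; print(len(q), np.percentile(q[:,2],[5,50,90,98]) if len(q) else 0, q.mean(0) if len(q) else 0)
s=env.sense(); print(s["t"],s["position"],s["wrist_force"])
z=np.load("top.npz")["p"]
cv2.imwrite("pics/i.png",cv2.cvtColor(p,cv2.COLOR_RGB2BGR))
E
```

```text
205 [0.13583991 0.15932714 0.17868474 0.18175825] [ 0.48704623 -0.34183282  0.15878677]
24.25 [ 0.35045766 -0.17343602  0.28630162] [0.2837376  0.38691655 0.28965876]
```

View pics/i.png

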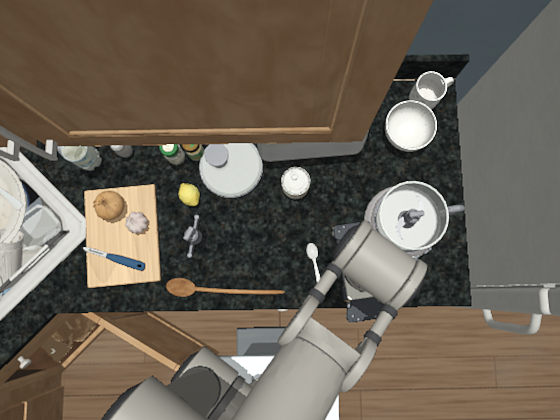

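The blade stands in the bowl at (412,215). Its top reads about 0.18 m, which fits home at 0.177, and everything else is in place.

```bash
python3 -c "
from workcell import env
print(env.close_job())"
```

```text
the job is handed in; nothing more can be done
None
```

The chopping blade is locked and home on the spindle and the job is handed in; the pull stayed above 15 N for over a second but overshot to about 23 N (24.7 N at the wrist, including the blade's weight) before I eased it back.

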